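Couple a mist sprinkler to the bench watering riser

TASK

Fit the mist sprinkler from the wooden rack to the empty riser of the watering manifold: push the riser's spring sleeve down until it catches and stays back, let go of it, then press the sprinkler's plug fully home in the riser so that the sleeve springs up again and locks it, and let go. The riser stands loose in its rubber bush, so feel your way, and never bear down on it with more than about 30 N. Leave the other things on the bench where they are.

Things in the scene. Friction and masses are not known exactly. Their poses are not given: they have to be found in the camera images.
- riser (a point): Nominal centre of the empty riser's mouth on the watering manifold, 135 mm above the bench; z up, y along the grey pipe towards the second riser (130 mm off at +y, it already carries a sprinkler; not used). The riser is a vertical brass tube, bore 22 mm, outside 30 mm, rim bevelled 2 mm wide and 2.5 mm deep, in a steel sleeve. Its true axis is up to 8 mm off in x and in y: see bush.
- bush (a point): Centre of the rubber bush in which the empty riser stands loose, 54 mm above the bench, axes as riser. Its place sideways is not measured: up to 8 mm off along x and along y, always upright. A push of over 8 N slides it sideways to stay; a firm squeeze on its sleeve centres it between the jaws, along the closing line only. Above the bush a 44 mm nut reaches 69 mm above the bench.
- sleeve (a joint): Slide of the empty riser's steel sleeve: 0 = forward (up), grows as pulled back (down), m, stop at 0.018. Spring: 5 N at 0, +0.4 N per mm; 13 N push it past the dogs. Pushed past about 0.0165 two dogs catch it and, let go, it stays at about 0.015. With the sleeve forward the dogs close the bore 17 mm down; with it caught, a plug pressed home trips them: sleeve springs to 0 and locks the plug.
- sleeve_home (a point): Middle of the sleeve when forward, 23 mm straight below riser (nominal, so off sideways by as much as the riser). The sleeve is a knurled steel ring 30 mm tall, outside 40 mm with 44 mm collars at both ends. Grip it here across its sides. About 8 mm of bare brass tube stands above it.
- riser_bush (a joint): How far the empty riser is pressed down into its rubber bush, in m: 0 when free, 1 mm for each 8 N of downward push; must not exceed 0.00375 (30 N).
- barrel (a point): Middle of the sprinkler's black ribbed barrel (27 mm across, 40 mm tall: grip here), z along the sprinkler's axis. It is 98 mm tall, about 0.16 kg, and stands upright, nose down, loosely in a rack hole. Its small head ends 38 mm above this point. Below: a brass flange 30 mm across, 20 to 24 mm below this point, then the brass plug.
- nose (a point): Flat end of the sprinkler's plug, 60 mm below the barrel's middle, z along the axis. Plug 20 mm across, 36 mm long from flange to nose, 1 mm bevel, a groove 9 to 22 mm above the nose. In the riser it meets the dogs 30 mm below the mouth, then takes about 10 to 16 N to press home (36 mm, flange on rim); the sleeve trips about 1.5 mm before. Locked and let go it lies 34 to 36 mm below the mouth.
- rack: Wooden rack block 75 x 150 x 50 mm on the bench, origin at the centre of its underside, z up; two 24 mm holes 42 mm deep at y = +36 mm (the sprinkler) and y = -36 mm (a grey blanking plug with a flat tab, to be left).
- blank_plug: Grey blanking plug, 56 mm tall, in the rack's other hole; leave.
- pot_stack: Stack of black plastic pots, 80 mm across, 106 mm tall; leave.
- clay_pot: Clay pot, 80 mm across, 72 mm tall; leave.
- wrench: Steel wrench lying on the bench; leave.
- dibber: Wooden dibber, 165 mm long, lying on the bench; leave.
- label_tray: Black tray 160 x 100 x 35 mm; leave.
- spray_bottle: White bottle, 72 mm across, 170 mm tall; leave.
- float_weight: Dark steel weight, 60 mm across, 45 mm tall; leave.

How it is judged (in metres and radians):
On the way, in this order (a step that is already met when the one before it is completed fails the run):
1. the riser's sleeve has been pulled back and stays caught with the gripper off it (value of joint sleeve above 0.013 m and contact force between the fingers and riser_bush below 0.3 N), for 0.2 s.
2. the sprinkler's plug is home in the riser and the sleeve has sprung up round it (value of joint sleeve below 0.002 m and z of nose in the frame of riser below -0.0325 m and horizontal distance between nose and riser below 0.014 m), for 0.2 s.
At the end, for the whole second after the job is handed in: The sprinkler stands upright (within 0.15 rad) in the empty riser with its nose at least 32.5 mm below the riser's mouth height and within 14 mm of the riser's nominal axis, the sleeve is fully forward (up, joint below 2 mm), so the plug is locked; the gripper has let go and nothing moves (all of step 2 and angle between barrel's own z axis and vertical below 0.15 rad and velocity of joint sleeve below 0.01 m/s); the robot touches nothing.
It fails at once if the riser is borne down on with more than 30 N (value of joint riser_bush above 0.00375 m).
It fails at once if another thing on the bench is shifted by more than 30 mm (distance of any of blank_plug, pot_stack, clay_pot, wrench, dibber, label_tray, spray_bottle, float_weight from where it was at the start of the episode above 0.03 m).
It also fails if it takes over 72 s, if anything falls off the work surface, if the arm or the gripper's body presses on something with over 40 N, if the wrist force passes 120 N, or if a joint passes its speed limit or range.

ROBOT

A 6-joint arm with a two-finger parallel gripper is mounted at the origin on the work surface. World frame = base frame: x ahead of the robot, y to its left, z up, the work surface at z = 0. Lengths are in mm, angles in rad, forces in N, time in s.
With the tool pointing down it reaches from about 400 to 925 mm from the base axis. Payload 12.5 kg.
Tool frame: the origin (TCP) lies at the centre of the arm's flange, where the gripper is bolted on; the fingertips stand 190 mm ahead of it and the grasp point (between the pads) lies 171 mm ahead of it; z points along the fingers, y is the line along which they close (so a half turn about z gives the same grasp; the last joint's range is limited). The gripper opens to 95 mm and grips with 3 to 60 N. Pads are 20 mm wide; open, the fingers measure 119 mm over their backs; the gripper's body (75 mm by 180 mm) begins 59 mm behind the grasp point.
Start: joints at [1.081, 0.491, 1.559, -0, 1.092, -0.106], TCP at [234.006, 579.54, 404.761] pointing down, gripper open.
Joint ranges: [-3.1, 3.1], [-0.84, 2.19], [0.05, 2.79], [-1.13, 4.28], [0.06, 2.93], [-2.69, 2.69]. Speed limits (rad/s): [2.22, 2.22, 2.79, 3.14, 3.14, 3.14].

INTERFACE

Orientations are given as [roll, pitch, yaw] about the fixed x, y, z axes, in that order (R = Rz(yaw) Ry(pitch) Rx(roll)).
In Python, from cell import env, read_camera, search_frame, cut_out gives the robot as it stands. The module is installed in compiled form; this text tells all that it offers.
- The arm moves only by the tool move_arm, never from a script. Its argument "commands" is a list of rows, each a list of 3 entries, a list of its own where there are three numbers: the shift along the world's x, y, z normalised to -1 to 1, where 1 is 0.03 m, then the turn about the world's z normalised to -1 to 1, where 1 is 0.08 rad, then the opening, from -1 (shut) to 1 (fully open), so that 0 is half open. A call has 1 to 20 rows; each row shifts and turns the commanded pose from where the row before left it; what a row does not reach is not made up. A row lasts 1/12 s, in which the tool goes at most 41.7 mm and 7.16 degrees, less where a joint would pass 70% of its speed; a pose out of reach is approached as far as the arm can. A call with a number of a shift or a turn outside -1 to 1 is refused whole. A call with a gripper value outside its range is refused whole. The fingers move at their own pace and stop on an object; the grip force is fixed at half the most. Time passes only in rows, so rows that do not move let the fingers close. It gives the time, the measured TCP pose, the force, the opening and the grip force at its end, in the units of the state.
- env.state(): the state, without advancing time (a new reading comes with each control period).
- read_camera(name): name is "scene" or "top" or "wrist"; returns a dict with "image" (480x640x3 uint8, red, green, blue), "fx", "fy", "cx", "cy" (pixels), "rvec" (rotation vector, rad) and "tvec" (3), from world to camera coordinates, as OpenCV has them. Camera axes: x right, y down, z forward; pixel columns grow to the right and rows downward; lengths in mm; the calibration is good to about 2 mm. A picture is of the moment at which its call begins. There is no depth.
- env.job_done(): hands the job in; it is judged then, once.
Trained networks look in a picture, given as the dict that the camera call returned (one of the last four; its "shot" number tells which), for a name from the list of things; names that differ only in an ending like _2 or _b are one class to them, and where a whole thing is asked for, a point or a joint stands for the part that bears it (a point fixed in the world has none). Each returns a list of dicts, best first, with "confidence" (0 to 1); they miss things now and then, are a little off and sometimes report something else, mostly with a low value. They report only what shows in the picture. A call takes as long as a camera call.
- search_frame(thing, picture): "at" ([column, row] in pixels, amid what is visible of it).
- cut_out(thing, picture): "region" (480x640 bool, what is visible of it) and "at" ([column, row] in pixels, amid what is visible of it).
The state is a dict: "t": time; "joints": joint angles; "qvel": joint speeds; "tau": joint torques, N m; "eef_pos": TCP position; "tcp_rot": TCP orientation; "ft_force": force on the tool from outside, world axes, zero at the start; "moment": the same for the moment, N m; "opening": opening from 0.0 (shut) to 1.0 (fully open); "grip_force": force on a finger pad.
Only numpy, scipy, OpenCV 4.12 (cv2) and the standard library are available. Lean on these libraries where they do the work, as an engineer would, in place of code of your own. Each camera call takes 0.05 s, during which the arm holds its last target. There are 200 camera calls.

## Working session

There is one attempt and no reset: what is moved stays moved. The work goes in short steps, Python scripts to look and compute and a tool call to move; the robot and the scene stay as the last step left them, time stands still between calls to the robot, and variables do not carry over. Pictures are saved under pics/ and viewed, at most 10 in all, crops included, and the job is handed in when it is done.

Besides the shell and the picture viewer there is one more tool, called as name([rows], argument=value, ...), one row to a line, values as JSON. move_arm: Moves the arm, as the interface text tells. Its arguments: {"type":"object","properties":{"commands":{"type":"array","items":{"type":"array"}}},"required":["commands"]}

```bash
mkdir -p pics; cat > h.py <<'E'
from cell import env, read_camera, search_frame, cut_out
import numpy as np, cv2
def ray(p,uv):
    R=cv2.Rodrigues(np.array(p["rvec"],float))[0]; t=np.array(p["tvec"],float).ravel()
    d=R.T@np.array([(uv[0]-p["cx"])/p["fx"],(uv[1]-p["cy"])/p["fy"],1.0]); return -R.T@t,d
def atz(p,uv,z):
    o,d=ray(p,uv); return (o+d*(z-o[2])/d[2]).round(1)
def proj(p,X):
    R=cv2.Rodrigues(np.array(p["rvec"],float))[0]; c=R@np.array(X,float)+np.array(p["tvec"],float).ravel()
    return [p["fx"]*c[0]/c[2]+p["cx"],p["fy"]*c[1]/c[2]+p["cy"]]
def tri(rs):
    A=np.zeros((3,3));b=np.zeros(3)
    for o,d in rs:
        d=d/np.linalg.norm(d);M=np.eye(3)-np.outer(d,d);A+=M;b+=M@o
    return np.linalg.solve(A,b).round(1)
def save(p,n): cv2.imwrite(f"pics/{n}.png",p["image"][:,:,::-1])
E
python3 - <<'E'
from h import *
s=env.state(); print({k:np.round(v,3) for k,v in s.items()})
P={n:read_camera(n) for n in("scene","top")}
for n,p in P.items():
    save(p,n); o,_=ray(p,(320,240)); print(n,o.round(0))
for th in("sleeve","barrel","rack","blank_plug","riser"):
    rs=[]
    for n,p in P.items():
        try: r=search_frame(th,p)
        except Exception as e: print(th,e); continue
        print(th,n,[(np.round(q["at"],1).tolist(),round(q["confidence"],2)) for q in r[:3]])
        if r: rs.append(ray(p,r[0]["at"]))
    if len(rs)==2: print(th,tri(rs))
a=np.hstack([P[n]["image"] for n in P]); cv2.imwrite("pics/both.png",cv2.resize(a,(800,300))[:,:,::-1])
E
```

```text
{'t': np.float64(0.0), 'joints': array([ 1.081,  0.492,  1.559,  0.   ,  1.092, -0.106]), 'qvel': array([ 0.   ,  0.002,  0.   ,  0.001,  0.   , -0.   ]), 'tau': array([-1.0000e-03, -6.1262e+01, -2.5818e+01,  6.9000e-02,  4.8000e-02,
       -0.0000e+00]), 'eef_pos': array([233.969, 579.505, 404.158]), 'tcp_rot': array([-3.14 , -0.   ,  2.758]), 'ft_force': array([-0.132, -0.39 ,  0.016]), 'moment': array([ 0.002, -0.026,  0.032]), 'grip_force': np.float64(0.0), 'opening': np.float64(0.999)}
scene [1248.  358.  619.]
top [ 498.    3. 1299.]
sleeve scene [([409.1, 247.3], 0.59), ([292.4, 218.4], 0.15)]
sleeve top [([309.6, 298.6], 0.38), ([221.5, 255.5], 0.27)]
sleeve [399.2  69.   -1.2]
barrel scene [([289.1, 222.2], 0.88), ([409.5, 248.9], 0.26)]
barrel top [([223.3, 255.9], 0.71), ([348.9, 267.3], 0.51)]
barrel [611.1 104.7 222. ]
rack scene [([277.2, 236.6], 0.96), ([349.8, 241.2], 0.44)]
rack top [([361.2, 266.9], 0.87), ([173.8, 219.1], 0.44)]
rack [ 515.  -149.6   18.6]
blank_plug scene [([262.7, 225.7], 0.7)]
blank_plug top [([372.8, 262.2], 0.63), ([160.4, 261.4], 0.46)]
blank_plug [ 529.1 -179.1   48.9]
riser scene [([434.4, 281.1], 0.84), ([540.1, 329.3], 0.2)]
riser top [([224.3, 253.3], 0.81)]
riser [542.5 241.8  53.8]
```

View pics/scene.png

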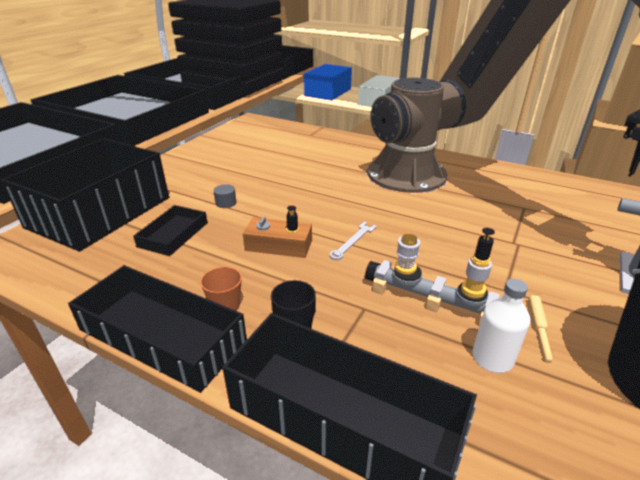

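View pics/top.png

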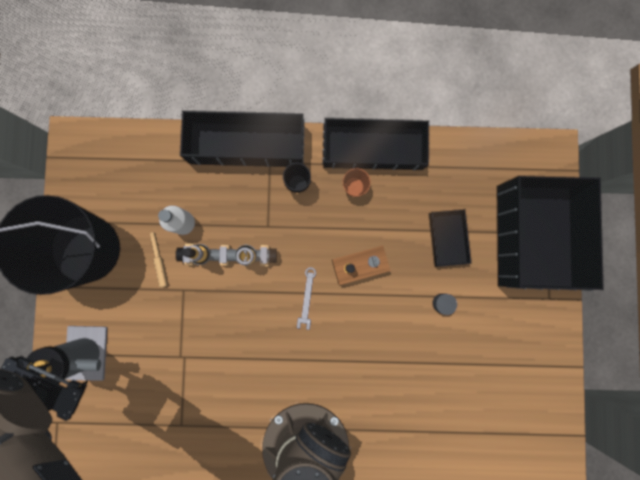

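The scene view shows the empty riser's mouth at about (408,240) and the rack sprinkler at (291,217). In the top view they're at (246,255) and (350,269). The fitted second riser, scene (485,240), is the one to avoid.

```bash
python3 - <<'E'
from h import *
P={n:read_camera(n) for n in("scene","top")}
print("riser",atz(P["top"],(246,255),130),atz(P["scene"],(408.5,239),135),tri([ray(P["top"],(246,255)),ray(P["scene"],(408.5,240))]))
print("second",atz(P["top"],(197,254),135))
print("spr",atz(P["top"],(350,269),100),atz(P["scene"],(291.5,208),106))
print("pipe ends",atz(P["top"],(180,255),40),atz(P["top"],(272,256),40))
c=[atz(P["top"],q,50) for q in((332,264),(383,248),(389,270),(339,286))];print("rack",c)
a=P["scene"]["image"][190:330,220:520]; b=P["top"]["image"][220:300,150:400]
a=cv2.resize(a,(750,350),interpolation=3); b=cv2.resize(b,(750,240),interpolation=3)
cv2.imwrite("pics/crop.png",np.vstack([a,b])[:,:,::-1])
E
```

```text
riser [536.  171.9 130. ] [544.1 176.  135. ] [535.9 173.2 126.7]
second [535.2 300.7 135. ]
spr [ 506.3 -107.5  100. ] [ 508.3 -112.3  106. ]
pipe ends [534.1 373.3  40. ] [538.  110.5  40. ]
rack [array([519.4, -60.9,  50. ]), array([ 568.5, -204.7,   50. ]), array([ 506.6, -222.5,   50. ]), array([458., -82.,  50.])]
```

View pics/crop.png

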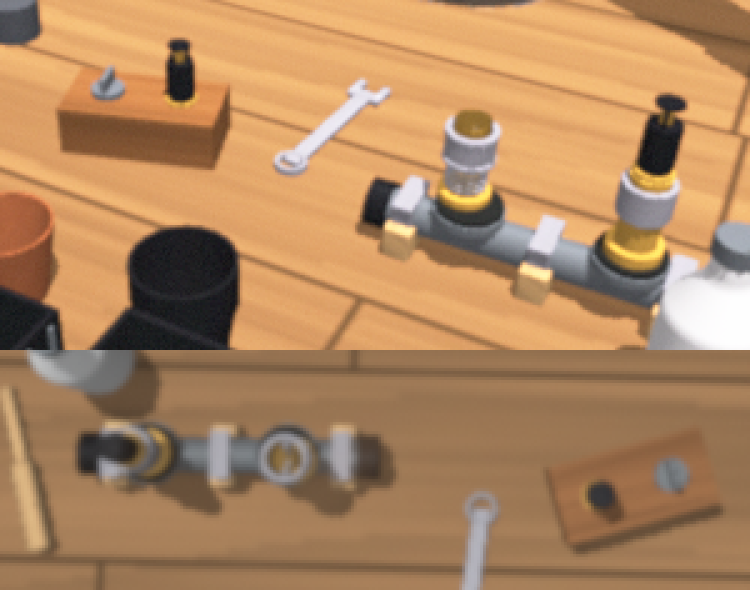

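move_arm([
  [[0.63, -0.85, 0], -0.93, 1],
  [[0.63, -0.85, 0], -0.93, 1],
  [[0.63, -0.85, 0], -0.93, 1],
  [[0.63, -0.85, 0], -0.93, 1],
  [[0.63, -0.85, 0], -0.93, 1],
  [[0.63, -0.85, 0], -0.93, 1],
  [[0.63, -0.85, 0], -0.93, 1],
  [[0.63, -0.85, 0], -0.93, 1],
  [[0.63, -0.85, 0], -0.93, 1],
  [[0.63, -0.85, 0], -0.93, 1],
  [[0.63, -0.85, 0], -0.93, 1],
  [[0.63, -0.85, 0], -0.93, 1],
  [[0.63, -0.85, 0], -0.93, 1],
  [[0.63, -0.85, 0], -0.93, 1],
  [[0.63, -0.85, 0], -0.93, 1],
  [[0.63, -0.85, 0], -0.93, 1],
  [[0, 0, 0], 0, 1],
  [[0, 0, 0], 0, 1],
])

```text
t: 2.2
eef_pos: [537.0, 170.3, 404.5]
tcp_rot: [-3.141, 0.0, 1.565]
ft_force: [-0.1, -0.3, -0.1]
opening: 1.002
grip_force: 0.0
```

```bash
python3 - <<'E'
from h import *
s=env.state(); print(s["t"],s["eef_pos"].round(1) if hasattr(s["eef_pos"],'round') else s["eef_pos"],s["tcp_rot"],s["joints"])
p=read_camera("wrist"); save(p,"w1"); np.save("w1.npy",p,allow_pickle=True)
print([(np.round(q["at"],1),q["confidence"]) for q in search_frame("sleeve",p)])
print(ray(p,(320,240)))
e=s["eef_pos"]; print(proj(p,[e[0],e[1],135]),proj(p,[e[0],e[1],127]))
E
```

```text
2.2 [537.  170.3 404.5] [-3.14140278e+00  1.70778588e-05  1.56515710e+00] [1.89896005e-01 4.03694140e-01 1.71241459e+00 2.35525223e-05
 1.02567350e+00 1.95523015e-01]
[]
(array([537.18883358, 237.56822598, 384.2567615 ]), array([ 0.0161797 , -0.24603841, -0.96931899]))
[np.float64(313.26251768606954), np.float64(246.04173736788556)] [np.float64(313.2529304825806), np.float64(242.8835448653191)]
```

View pics/w1.png

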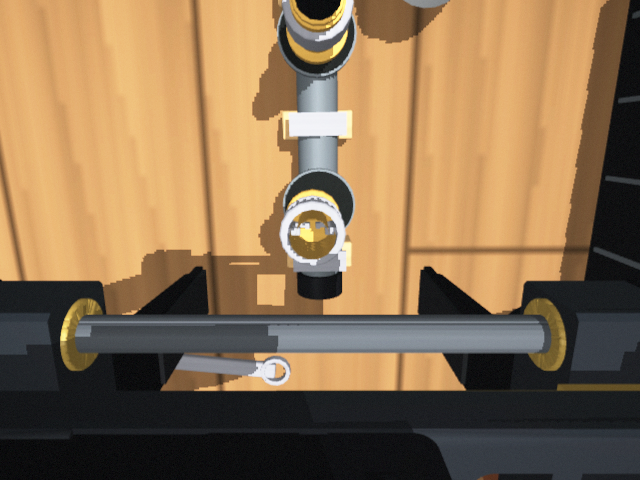

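The wrist view shows the riser's mouth at about (313,231), slightly to the +y side of the point below the TCP at (313,246).

```bash
python3 - <<'E'
from h import *
p=np.load("w1.npy",allow_pickle=True).item()
print(atz(p,(313,231),135),atz(p,(318,150),42))
g=cv2.cvtColor(p["image"],cv2.COLOR_RGB2GRAY)
c=cv2.resize(p["image"][185:275,270:360],(720,720),interpolation=2)[:600]
cv2.imwrite("pics/c1.png",c[:,:,::-1])
E
```

```text
[536.9 180.2 135. ] [541.3 227.8  42. ]
```

View pics/c1.png

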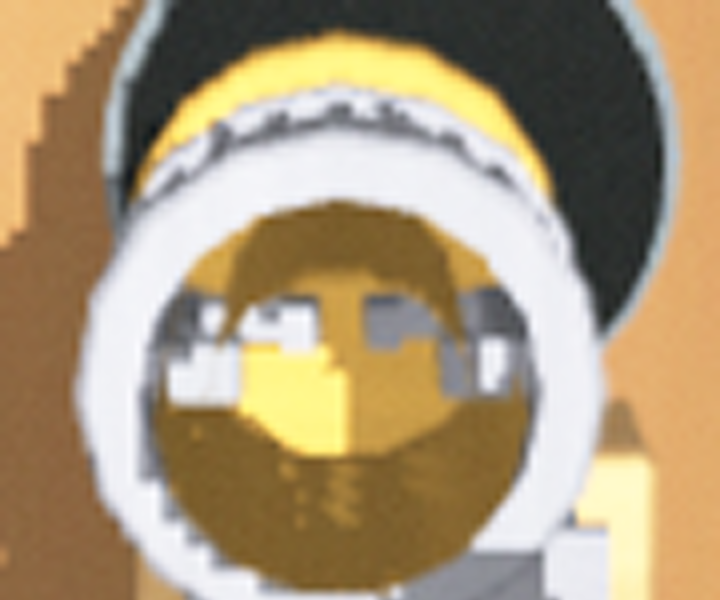

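move_arm([
  [[0, 0.27, -0.66], 0.07, 1],
  [[0, 0, -0.66], 0, 1],
  [[0, 0, -0.66], 0, 1],
  [[0, 0, -0.66], 0, 1],
  [[0, 0, -0.66], 0, 1],
  [[0, 0, -0.66], 0, 1],
  [[0, 0, 0], 0, 1],
  [[0, 0, 0], 0, 1],
  [[0, 0, 0], 0, -0.3],
  [[0, 0, 0], 0, -1],
  [[0, 0, 0], 0, -1],
  [[0, 0, 0], 0, -1],
  [[0, 0, 0], 0, -1],
  [[0, 0, 0], 0, -1],
  [[0, 0, 0], 0, -1],
  [[0, 0, 0], 0, -1],
])

```text
t: 3.63
eef_pos: [536.4, 179.6, 286.0]
tcp_rot: [3.141, 0.0, 1.573]
ft_force: [-0.1, 0.0, -0.1]
opening: 0.496
grip_force: 0.0
```

move_arm([
  [[0, 0, 0], 0, -1],
  [[0, 0, 0], 0, -1],
  [[0, 0, 0], 0, -1],
  [[0, 0, 0], 0, -1],
  [[0, 0, 0], 0, -1],
  [[0, 0, 0], 0, -1],
])

```text
t: 4.13
eef_pos: [536.5, 179.6, 286.0]
tcp_rot: [3.141, -0.0, 1.573]
ft_force: [1.4, -0.4, -0.1]
opening: 0.438
grip_force: 30.0
```

move_arm([
  [[0, 0, 0], 0, 1],
  [[0, 0, 0], 0, 1],
  [[0, 0, 0], 0, 1],
  [[0, 0, 0], 0, 1],
  [[0, 0, 0], 0, 1],
  [[0, 0, 0], 0, 1],
  [[0, 0, 0], 0, 1],
  [[0, 0, 0], 0, 1],
])

```text
t: 4.8
eef_pos: [536.4, 179.6, 285.9]
tcp_rot: [3.142, 0.0, 1.573]
ft_force: [-0.6, -0.4, -1.0]
opening: 0.945
grip_force: 0.0
```

move_arm([
  [[0, 0, 0], 0.98, 1],
  [[0, 0, 0], 0.98, 1],
  [[0, 0, 0], 0.98, 1],
  [[0, 0, 0], 0.98, 1],
  [[0, 0, 0], 0.98, 1],
  [[0, 0, 0], 0.98, 1],
  [[0, 0, 0], 0.98, 1],
  [[0, 0, 0], 0.98, 1],
  [[0, 0, 0], 0.98, 1],
  [[0, 0, 0], 0.98, 1],
  [[0, 0, 0], 0.98, 1],
  [[0, 0, 0], 0.98, 1],
  [[0, 0, 0], 0.98, 1],
  [[0, 0, 0], 0.98, 1],
  [[0, 0, 0], 0.98, 1],
  [[0, 0, 0], 0.98, 1],
  [[0, 0, 0], 0.98, 1],
  [[0, 0, 0], 0.98, 1],
  [[0, 0, 0], 0.98, 1],
  [[0, 0, 0], 0.98, 1],
])

```text
t: 6.47
eef_pos: [536.4, 179.6, 286.0]
tcp_rot: [3.142, 0.0, -3.138]
ft_force: [-0.1, 0.4, 0.0]
opening: 1.002
grip_force: 0.0
```

move_arm([
  [[0, 0, 0], 0, 0],
  [[0, 0, 0], 0, -1],
  [[0, 0, 0], 0, -1],
  [[0, 0, 0], 0, -1],
  [[0, 0, 0], 0, -1],
  [[0, 0, 0], 0, -1],
  [[0, 0, 0], 0, -1],
  [[0, 0, 0], 0, -1],
  [[0, 0, 0], 0, -1],
  [[0, 0, 0], 0, -1],
  [[0, 0, 0], 0, -1],
  [[0, 0, 0], 0, -1],
  [[0, 0, 0], 0, -1],
  [[0, 0, 0], 0, -1],
  [[0, 0, 0], 0, -1],
])

```text
t: 7.72
eef_pos: [536.5, 179.0, 285.9]
tcp_rot: [-3.14, -0.0, 3.141]
ft_force: [1.1, -6.3, 0.4]
opening: 0.439
grip_force: 30.0
```

move_arm([
  [[0, 0, -0.1], 0, -1],
  [[0, 0, -0.1], 0, -1],
  [[0, 0, -0.1], 0, -1],
  [[0, 0, -0.1], 0, -1],
  [[0, 0, 0], 0, -1],
  [[0, 0, 0], 0, -1],
])

```text
t: 8.22
eef_pos: [536.4, 179.0, 275.0]
tcp_rot: [-3.141, 0.0, 3.141]
ft_force: [-3.9, -8.2, 13.8]
opening: 0.441
grip_force: 30.0
```

move_arm([
  [[0, 0, -0.05], 0, -1],
  [[0, 0, -0.05], 0, -1],
  [[0, 0, -0.05], 0, -1],
  [[0, 0, 0], 0, -1],
  [[0, 0, 0], 0, -1],
])

```text
t: 8.63
eef_pos: [536.4, 179.0, 270.2]
tcp_rot: [-3.141, 0.0, 3.141]
ft_force: [-1.0, -6.5, 5.9]
opening: 0.438
grip_force: 30.0
```

move_arm([
  [[0, 0, -0.05], 0, -1],
  [[0, 0, -0.05], 0, -1],
  [[0, 0, 0], 0, -1],
  [[0, 0, 0], 0, -1],
])

```text
t: 8.97
eef_pos: [536.4, 179.0, 267.3]
tcp_rot: [-3.141, 0.0, 3.141]
ft_force: [-2.0, -7.3, 10.6]
opening: 0.439
grip_force: 30.0
```

move_arm([
  [[0, 0, -0.04], 0, -1],
  [[0, 0, 0], 0, -1],
  [[0, 0, 0], 0, -1],
])

```text
t: 9.22
eef_pos: [536.4, 179.0, 266.2]
tcp_rot: [-3.141, 0.0, 3.141]
ft_force: [-3.9, -7.8, 13.7]
opening: 0.439
grip_force: 30.0
```

move_arm([
  [[0, 0, -0.04], 0, -1],
  [[0, 0, 0], 0, -1],
  [[0, 0, 0], 0, -1],
])

```text
t: 9.47
eef_pos: [536.4, 179.1, 265.5]
tcp_rot: [-3.141, 0.001, 3.141]
ft_force: [-4.8, -8.2, 18.9]
opening: 0.439
grip_force: 30.0
```

```bash
python3 - <<'E'
from h import *
p=read_camera("scene"); q=read_camera("wrist")
a=cv2.resize(p["image"][200:310,350:510],(800,550),interpolation=3)
b=cv2.resize(q["image"],(400,300))
cv2.imwrite("pics/s2.png",np.hstack([cv2.resize(a,(400,300)),b])[:,:,::-1])
s=env.state();print(s["ft_force"],s["eef_pos"])
E
```

```text
[-4.94939817 -8.73116859 18.30623111] [536.35174741 179.04624909 265.51559533]
```

View pics/s2.png

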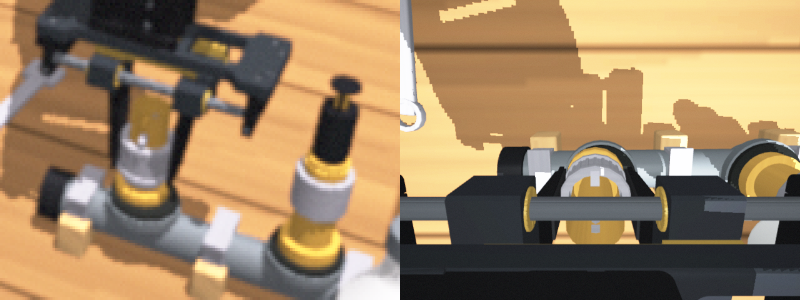

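The view shows the sleeve well down the tube, with bare brass above it. The force is climbing at about 8 N/mm, so the sleeve is at its stop and I'll release.

move_arm([
  [[0, 0, 0], 0, 1],
  [[0, 0, 0], 0, 1],
  [[0, 0, 0], 0, 1],
  [[0, 0, 0], 0, 1],
  [[0, 0, 0], 0, 1],
  [[0, 0, 0], 0, 1],
  [[0, 0, 0], 0, 1],
  [[0, 0, 0], 0, 1],
  [[0, 0, 0], 0, 1],
])

```text
t: 10.32
eef_pos: [536.4, 179.7, 264.0]
tcp_rot: [3.142, -0.0, 3.141]
ft_force: [0.0, -0.5, 0.7]
opening: 0.982
grip_force: 0.0
```

move_arm([
  [[0, 0, 0.8], 0, 1],
  [[0, 0, 0.8], 0, 1],
  [[0, 0, 0.8], 0, 1],
  [[0, 0, 0.8], 0, 1],
  [[0, 0, 0.8], 0, 1],
  [[0, 0, 0.8], 0, 1],
  [[0, 0, 0], 0, 1],
  [[0, 0, 0], 0, 1],
])

```text
t: 10.98
eef_pos: [536.2, 179.6, 409.1]
tcp_rot: [3.141, 0.002, 3.141]
ft_force: [-0.6, -1.0, -0.7]
opening: 1.0
grip_force: 0.0
```

```bash
python3 - <<'E'
from h import *
p=read_camera("scene"); q=read_camera("wrist"); save(q,"w3")
np.save("w3.npy",q,allow_pickle=True)
e=env.state()["eef_pos"]; print(e,proj(q,[536.4,179.3,135]))
a=cv2.resize(p["image"][215:305,350:470],(400,300),interpolation=3)
b=cv2.resize(q["image"],(400,300))
cv2.imwrite("pics/s3.png",np.hstack([a,b])[:,:,::-1])
E
```

```text
[536.19486101 179.60198747 407.25100447] [np.float64(311.47019144944016), np.float64(244.63241129283955)]
```

View pics/s3.png

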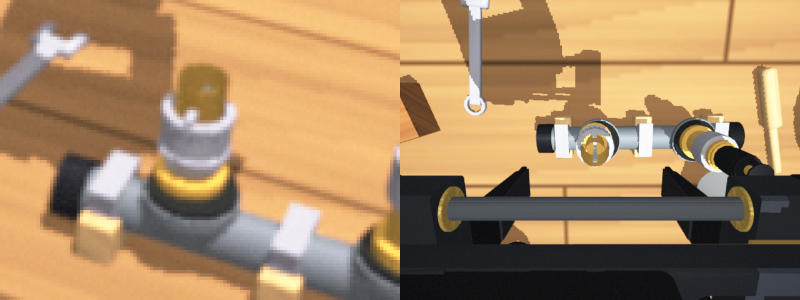

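move_arm([
  [[-0.05, -0.48, 0], -0.98, 1],
  [[-0.05, -0.48, 0], -0.98, 1],
  [[-0.05, -0.48, 0], -0.98, 1],
  [[-0.05, -0.48, 0], -0.98, 1],
  [[-0.05, -0.48, 0], -0.98, 1],
  [[-0.05, -0.48, 0], -0.98, 1],
  [[-0.05, -0.48, 0], -0.98, 1],
  [[-0.05, -0.48, 0], -0.98, 1],
  [[-0.05, -0.48, 0], -0.98, 1],
  [[-0.05, -0.48, 0], -0.98, 1],
  [[-0.05, -0.48, 0], -0.98, 1],
  [[-0.05, -0.48, 0], -0.98, 1],
  [[-0.05, -0.48, 0], -0.98, 1],
  [[-0.05, -0.48, 0], -0.98, 1],
  [[-0.05, -0.48, 0], -0.98, 1],
  [[-0.05, -0.48, 0], -0.98, 1],
  [[-0.05, -0.48, 0], -0.98, 1],
  [[-0.05, -0.48, 0], -0.98, 1],
  [[-0.05, -0.48, 0], -0.98, 1],
  [[-0.05, -0.48, 0], -0.98, 1],
])

```text
t: 12.75
eef_pos: [506.3, -109.1, 406.8]
tcp_rot: [-3.139, -0.001, 1.569]
ft_force: [0.2, -0.8, -0.2]
opening: 0.998
grip_force: 0.0
```

move_arm([
  [[0, 0, 0], 0, 1],
  [[0, 0, 0], 0, 1],
  [[0, 0, 0], 0, 1],
])

```text
t: 13.0
eef_pos: [506.4, -108.0, 407.4]
tcp_rot: [-3.14, -0.001, 1.575]
ft_force: [-0.0, 0.2, -0.6]
opening: 1.0
grip_force: 0.0
```

```bash
python3 - <<'E'
from h import *
q=read_camera("wrist"); np.save("w4.npy",q,allow_pickle=True)
e=env.state()["eef_pos"]; print(e,env.state()["tcp_rot"],proj(q,[e[0],e[1],112]),q["fx"])
for n in("barrel","nose"): 
  for r in cut_out(n,q)[:2]:
    y,x=np.where(r["region"]); print(n,r["at"],r["confidence"],x.min(),x.max(),y.min(),y.max())
w=np.load("w3.npy",allow_pickle=True).item()
a=cv2.resize(w["image"][200:275,270:370],(400,300),interpolation=2)
cv2.imwrite("pics/s4.png",np.hstack([a,cv2.resize(q["image"],(400,300))])[:,:,::-1])
E
```

```text
[ 506.43683015 -107.8086695   407.55559573] [-3.14078690e+00 -4.64413126e-04  1.57504766e+00] [np.float64(313.711373514636), np.float64(236.40811959284645)] 402.9051524109988
barrel [345.4, 297.4] 0.71 324 360 281 314
```

View pics/s4.png

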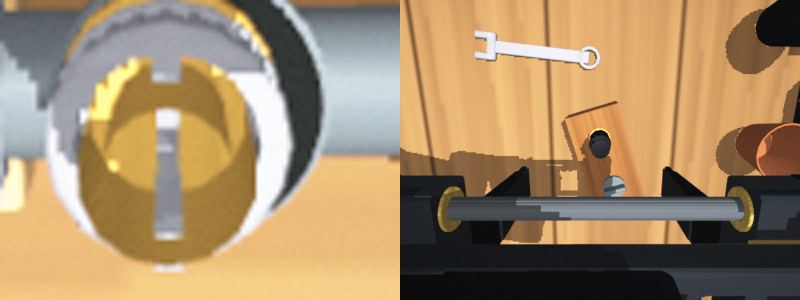

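The left crop puts the riser's mouth at about (312,244.5), matching the squeezed position at (536.4,179.3). The right half shows the sprinkler head at about (320,238) in full pixels.

```bash
python3 - <<'E'
from h import *
q=np.load("w4.npy",allow_pickle=True).item()
g=q["image"].max(2)[195:270,290:350]
m=(g<75).astype(np.uint8)
n,l,st,c=cv2.connectedComponentsWithStats(m)
for i in range(1,n):
  if st[i,4]>30: print(st[i],c[i]+[290,195])
r=cv2.connectedComponentsWithStats(m)[1]
i=1+np.argmax(st[1:,4])
for y in range(75):
  xs=np.where(l[y]==i)[0]
  if len(xs): print(y+195,xs.min()+290,xs.max()+290,end='; ')
print(); 
for X in([506.4,-108,112],[506.4,-108,94],[511,-108,94],[506.4,-108,50]): print(X,np.round(proj(q,X),1))
E
```

```text
[  13   13   34   46 1205] [319.62987552 230.36016598]
208 320 322; 209 315 324; 210 312 327; 211 311 328; 212 310 329; 213 308 330; 214 308 331; 215 307 331; 216 306 332; 217 305 332; 218 305 333; 219 305 333; 220 305 334; 221 305 334; 222 305 335; 223 304 335; 224 304 335; 225 304 335; 226 304 336; 227 303 336; 228 303 336; 229 303 336; 230 303 336; 231 303 336; 232 303 336; 233 303 336; 234 303 336; 235 303 335; 236 303 335; 237 304 335; 238 305 335; 239 305 335; 240 306 334; 241 306 334; 242 307 334; 243 307 334; 244 307 333; 245 308 333; 246 308 332; 247 309 331; 248 310 330; 249 311 330; 250 312 329; 251 313 327; 252 316 325; 253 320 321; 
[506.4, -108, 112] [313.7 236.7]
[506.4, -108, 94] [313.6 230.9]
[511, -108, 94] [319.8 231. ]
[506.4, -108, 50] [313.6 219.4]
```

move_arm([
  [[0.15, -0.05, -0.67], -0.05, 1],
  [[0, 0, -0.67], 0, 1],
  [[0, 0, -0.67], 0, 1],
  [[0, 0, -0.67], 0, 1],
  [[0, 0, -0.67], 0, 1],
  [[0, 0, -0.67], 0, 1],
  [[0, 0, -0.67], 0, 1],
  [[0, 0, -0.67], 0, 1],
  [[0, 0, 0], 0, 1],
  [[0, 0, 0], 0, 1],
])

```text
t: 13.98
eef_pos: [511.0, -109.5, 246.9]
tcp_rot: [-3.14, -0.001, 1.57]
ft_force: [-0.1, 0.5, 0.1]
opening: 0.997
grip_force: 0.0
```

move_arm([
  [[0, 0, 0], 0, -0.4],
  [[0, 0, 0], 0, -0.4],
  [[0, 0, 0], 0, -0.4],
  [[0, 0, 0], 0, -0.4],
  [[0, 0, 0], 0, -0.4],
  [[0, 0, 0], 0, -0.4],
  [[0, 0, 0], 0, -1],
  [[0, 0, 0], 0, -1],
  [[0, 0, 0], 0, -1],
  [[0, 0, 0], 0, -1],
  [[0, 0, 0], 0, -1],
  [[0, 0, 0], 0, -1],
  [[0, 0, 0], 0, -1],
  [[0, 0, 0], 0, -1],
  [[0, 0, 0], 0, -1],
  [[0, 0, 0], 0, -1],
  [[0, 0, 0], 0, -1],
  [[0, 0, 0], 0, -1],
])

```text
t: 15.48
eef_pos: [510.9, -109.9, 247.2]
tcp_rot: [3.142, -0.0, 1.569]
ft_force: [0.7, -0.2, -0.4]
opening: 0.27
grip_force: 30.0
```

move_arm([
  [[0, 0, 0.4], 0, -1],
  [[0, 0, 0.8], 0, -1],
  [[0, 0, 1], 0, -1],
  [[0, 0, 1], 0, -1],
  [[0, 0, 1], 0, -1],
  [[0, 0, 0.8], 0, -1],
  [[0.08, 0.8, 0], 0, -1],
  [[0.08, 0.8, 0], 0, -1],
  [[0.08, 0.8, 0], 0, -1],
  [[0.08, 0.8, 0], 0, -1],
  [[0.08, 0.8, 0], 0, -1],
  [[0.08, 0.8, 0], 0, -1],
  [[0.08, 0.8, 0], 0, -1],
  [[0.08, 0.8, 0], 0, -1],
  [[0.08, 0.8, 0], 0, -1],
  [[0.08, 0.8, 0], 0, -1],
  [[0.05, 0.8, 0], 0, -1],
  [[0, 0.8, 0], 0, -1],
  [[0, 0.03, 0], 0, -1],
  [[0, 0, 0], 0, -1],
])

```text
t: 17.15
eef_pos: [536.1, 180.0, 396.9]
tcp_rot: [-3.141, 0.0, 1.571]
ft_force: [-0.3, -0.2, -1.8]
opening: 0.269
grip_force: 30.0
```

move_arm([
  [[0, 0, 0], 0, -1],
  [[0, 0, 0], 0, -1],
  [[0, 0, 0], 0, -1],
])

```text
t: 17.4
eef_pos: [536.5, 178.1, 397.3]
tcp_rot: [-3.142, 0.0, 1.568]
ft_force: [-0.2, 0.7, -1.7]
opening: 0.266
grip_force: 30.0
```

```bash
python3 - <<'E'
from h import *
q=read_camera("wrist"); p=read_camera("scene"); s=env.state(); e=s["eef_pos"]
print(e,s["tcp_rot"],s["ft_force"])
nz=e[2]-247.1+14; print("nose z",nz)
print("nose wrist expected",proj(q,[e[0],e[1],nz]),"barrel mid",proj(q,[e[0],e[1],nz+60]))
print("scene crop nose",proj(p,[e[0],e[1],nz]),proj(p,[e[0],e[1],nz+60]),"mouth",proj(p,[536.4,179.3,135]))
a=cv2.resize(p["image"][150:260,360:460],(400,440),interpolation=3)
b=cv2.resize(q["image"][140:360,220:420],(400,440),interpolation=3)
cv2.imwrite("pics/s5.png",np.hstack([a,b])[:,:,::-1])
E
```

```text
[536.48217513 178.31928012 397.30022384] [3.14156555e+00 7.22260139e-05 1.56799920e+00] [-0.71637273 -0.5277924  -1.35410133]
nose z 164.20022383574118
nose wrist expected [np.float64(313.31702551155786), np.float64(262.86927558865284)] barrel mid [np.float64(313.46722049316656), np.float64(307.1675400416401)]
scene crop nose [np.float64(412.7232532306492), np.float64(224.77871864518258)] [np.float64(416.6708972674578), np.float64(197.2496155261141)] mouth [np.float64(411.4126785590833), np.float64(237.4961339476653)]
```

View pics/s5.png

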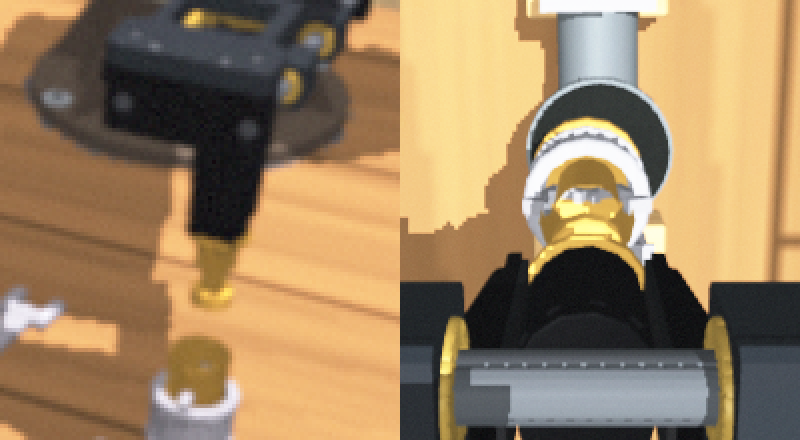

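The nose hangs at about (413,225) in the scene view, just above the mouth at (410,238). The wrist view shows plug and sleeve in line in x at about column 313.

move_arm([
  [[0, 0, -0.2], 0, -1],
  [[0, 0, -0.2], 0, -1],
  [[0, 0, -0.2], 0, -1],
  [[0, 0, -0.2], 0, -1],
  [[0, 0, 0], 0, -1],
  [[0, 0, 0], 0, -1],
  [[0, 0, 0], 0, -1],
  [[0, 0, 0], 0, -1],
])

```text
t: 18.17
eef_pos: [536.5, 179.1, 373.5]
tcp_rot: [3.141, -0.0, 1.569]
ft_force: [-0.7, -0.2, -1.6]
opening: 0.269
grip_force: 30.0
```

move_arm([
  [[0, 0, -0.05], 0, -1],
  [[0, 0, -0.05], 0, -1],
  [[0, 0, -0.05], 0, -1],
  [[0, 0, -0.05], 0, -1],
  [[0, 0, -0.05], 0, -1],
  [[0, 0, 0], 0, -1],
])

```text
t: 18.67
eef_pos: [536.4, 179.1, 365.6]
tcp_rot: [3.142, 0.0, 1.569]
ft_force: [0.1, -0.4, -0.1]
opening: 0.268
grip_force: 30.0
```

move_arm([
  [[0, 0, -0.05], 0, -1],
  [[0, 0, -0.05], 0, -1],
  [[0, 0, 0], 0, -1],
  [[0, 0, 0], 0, -1],
])

```text
t: 19.0
eef_pos: [536.4, 179.0, 362.5]
tcp_rot: [-3.141, 0.0, 1.569]
ft_force: [0.2, -0.8, -2.6]
opening: 0.269
grip_force: 30.0
```

move_arm([
  [[0, 0, -0.05], 0, -1],
  [[0, 0, -0.05], 0, -1],
  [[0, 0, -0.05], 0, -1],
  [[0, 0, -0.05], 0, -1],
  [[0, 0, 0], 0, -1],
])

```text
t: 19.42
eef_pos: [536.4, 179.1, 356.3]
tcp_rot: [-3.141, 0.0, 1.569]
ft_force: [-0.4, -0.9, -1.5]
opening: 0.268
grip_force: 30.0
```

move_arm([
  [[0, 0, -0.05], 0, -1],
  [[0, 0, -0.05], 0, -1],
  [[0, 0, -0.05], 0, -1],
  [[0, 0, -0.05], 0, -1],
  [[0, 0, -0.05], 0, -1],
  [[0, 0, 0], 0, -1],
])

```text
t: 19.92
eef_pos: [536.4, 179.0, 348.9]
tcp_rot: [-3.141, 0.0, 1.569]
ft_force: [-0.8, -0.2, -1.5]
opening: 0.269
grip_force: 30.0
```

move_arm([
  [[0, 0, -0.05], 0, -1],
  [[0, 0, -0.05], 0, -1],
  [[0, 0, -0.05], 0, -1],
  [[0, 0, -0.05], 0, -1],
  [[0, 0, -0.05], 0, -1],
  [[0, 0, -0.05], 0, -1],
  [[0, 0, 0], 0, -1],
])

```text
t: 20.5
eef_pos: [536.4, 179.0, 339.9]
tcp_rot: [-3.141, 0.0, 1.569]
ft_force: [0.7, -0.5, -1.9]
opening: 0.266
grip_force: 30.0
```

move_arm([
  [[0, 0, -0.05], 0, -1],
  [[0, 0, -0.05], 0, -1],
  [[0, 0, 0], 0, -1],
  [[0, 0, 0], 0, -1],
])

```text
t: 20.83
eef_pos: [536.5, 179.1, 337.6]
tcp_rot: [3.141, -0.0, 1.569]
ft_force: [-0.1, -0.7, 2.2]
opening: 0.269
grip_force: 30.0
```

move_arm([
  [[0, 0, -0.05], 0, -1],
  [[0, 0, -0.05], 0, -1],
  [[0, 0, 0], 0, -1],
  [[0, 0, 0], 0, -1],
])

```text
t: 21.17
eef_pos: [536.5, 179.1, 334.7]
tcp_rot: [3.14, -0.0, 1.569]
ft_force: [-0.1, 0.9, 5.9]
opening: 0.272
grip_force: 30.0
```

move_arm([
  [[0, 0, -0.05], 0, -1],
  [[0, 0, 0], 0, -1],
  [[0, 0, 0], 0, -1],
])

```text
t: 21.42
eef_pos: [536.6, 179.1, 333.7]
tcp_rot: [3.14, -0.0, 1.569]
ft_force: [-2.1, -0.3, 10.9]
opening: 0.268
grip_force: 30.0
```

move_arm([
  [[0, 0, -0.05], 0, -1],
  [[0, 0, 0], 0, -1],
  [[0, 0, 0], 0, -1],
])

```text
t: 21.67
eef_pos: [536.6, 179.1, 332.2]
tcp_rot: [3.139, -0.001, 1.569]
ft_force: [1.0, 1.4, 9.6]
opening: 0.269
grip_force: 30.0
```

move_arm([
  [[0, 0, -0.04], 0, -1],
  [[0, 0, 0], 0, -1],
  [[0, 0, 0], 0, -1],
])

```text
t: 21.92
eef_pos: [536.7, 179.1, 331.4]
tcp_rot: [3.139, -0.001, 1.569]
ft_force: [-1.3, -0.6, 14.9]
opening: 0.267
grip_force: 30.0
```

move_arm([
  [[0, 0, -0.03], 0, -1],
  [[0, 0, 0], 0, -1],
  [[0, 0, 0], 0, -1],
])

```text
t: 22.17
eef_pos: [536.7, 179.1, 330.7]
tcp_rot: [3.139, -0.001, 1.569]
ft_force: [-1.9, -0.1, 16.8]
opening: 0.267
grip_force: 30.0
```

```bash
python3 - <<'E'
from h import *
q=read_camera("wrist"); p=read_camera("scene"); print(env.state()["ft_force"],env.state()["eef_pos"])
a=cv2.resize(p["image"][190:300,360:460],(400,440),interpolation=3)
b=cv2.resize(q["image"][140:360,220:420],(400,440),interpolation=3)
cv2.imwrite("pics/s6.png",np.hstack([a,b])[:,:,::-1])
E
```

```text
[-1.83735282 -0.04287312 16.60867288] [536.67026074 179.13091373 330.75333078]
```

View pics/s6.png

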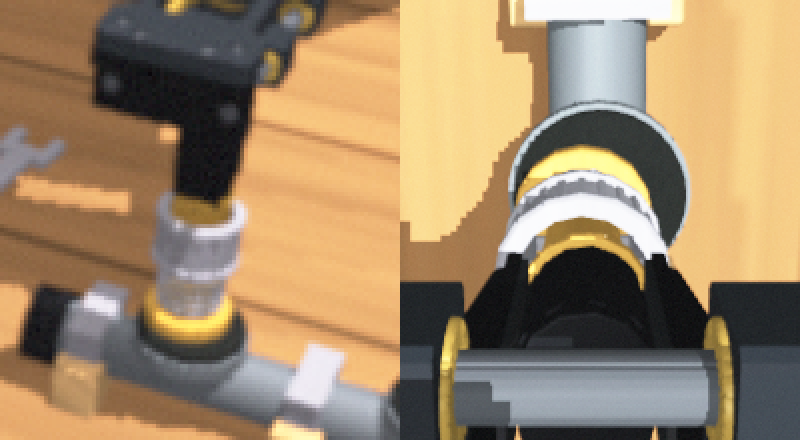

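The left view shows the sleeve's top collar up at about row 244, close under the flange. That suggests it has sprung, so I'll check numerically against the first picture.

```bash
python3 - <<'E'
from h import *
p=read_camera("scene")
f=cv2.imread("pics/scene.png")[:,:,::-1]
for z in(127,112,97,82): print(z,np.round(proj(p,[536.4,179.3,z]),1))
# saturation low+bright = steel
for n,I in(("start",f),("now",p["image"])):
    h=cv2.cvtColor(np.ascontiguousarray(I),cv2.COLOR_RGB2HSV)[230:275,398:420]
    m=(h[:,:,1]<50)&(h[:,:,2]>110)
    print(n,[(230+i,int(c)) for i,c in enumerate(m.sum(1))])
E
```

```text
127 [410.9 240.9]
112 [410.  247.1]
97 [409.1 253.2]
82 [408.3 259.2]
start [(230, 0), (231, 0), (232, 0), (233, 0), (234, 0), (235, 0), (236, 0), (237, 2), (238, 3), (239, 6), (240, 7), (241, 7), (242, 7), (243, 9), (244, 11), (245, 17), (246, 19), (247, 18), (248, 17), (249, 19), (250, 20), (251, 20), (252, 20), (253, 20), (254, 20), (255, 19), (256, 18), (257, 17), (258, 17), (259, 15), (260, 10), (261, 12), (262, 15), (263, 15), (264, 15), (265, 13), (266, 10), (267, 4), (268, 0), (269, 0), (270, 0), (271, 0), (272, 0), (273, 0), (274, 0)]
now [(230, 0), (231, 0), (232, 0), (233, 0), (234, 0), (235, 0), (236, 0), (237, 0), (238, 2), (239, 3), (240, 4), (241, 6), (242, 5), (243, 6), (244, 6), (245, 9), (246, 14), (247, 21), (248, 20), (249, 21), (250, 21), (251, 20), (252, 21), (253, 21), (254, 22), (255, 20), (256, 20), (257, 19), (258, 19), (259, 18), (260, 17), (261, 11), (262, 11), (263, 14), (264, 14), (265, 15), (266, 14), (267, 11), (268, 6), (269, 0), (270, 0), (271, 0), (272, 0), (273, 0), (274, 0)]
```

The sleeve profile matches the forward one, shifted by only the ~2 mm bush compression, so the plug is locked. I'll ease off and let go.

move_arm([
  [[0, 0, 0.05], 0, -1],
  [[0, 0, 0], 0, -1],
  [[0, 0, 0], 0, 1],
  [[0, 0, 0], 0, 1],
  [[0, 0, 0], 0, 1],
  [[0, 0, 0], 0, 1],
  [[0, 0, 0], 0, 1],
  [[0, 0, 0], 0, 1],
  [[0, 0, 0], 0, 1],
  [[0, 0, 0], 0, 1],
  [[0, 0, 0], 0, 1],
  [[0, 0, 0], 0, 1],
])

```text
t: 23.32
eef_pos: [536.4, 179.0, 330.6]
tcp_rot: [-3.142, 0.0, 1.569]
ft_force: [-0.4, 0.3, 0.2]
opening: 0.914
grip_force: 0.0
```

move_arm([
  [[0, 0, 0.5], 0, 1],
  [[0, 0, 1], 0, 1],
  [[0, 0, 1], 0, 1],
  [[0, 0, 1], 0, 1],
  [[0, 0, 0.5], 0, 1],
  [[0, 0, 0], 0, 1],
  [[0, 0, 0], 0, 1],
  [[0, 0, 0], 0, 1],
  [[0, 0, 0], 0, 1],
  [[0, 0, 0], 0, 1],
])

```text
t: 24.15
eef_pos: [536.5, 179.0, 449.5]
tcp_rot: [-3.14, 0.0, 1.569]
ft_force: [-0.2, -1.0, -0.3]
opening: 1.002
grip_force: 0.0
```

```bash
python3 - <<'E'
from h import *
p=read_camera("scene"); s=env.state(); print(s["eef_pos"],s["ft_force"])
h=cv2.cvtColor(np.ascontiguousarray(p["image"]),cv2.COLOR_RGB2HSV)[230:275,395:425]
m=(h[:,:,1]<50)&(h[:,:,2]>110); print(m.sum(1).tolist())
g=p["image"].max(2)[195:245,398:428]; print([(195+i,*(np.where(r<70)[0][[0,-1]]+398)) for i,r in enumerate(g) if (r<70).any()])
print([np.round(proj(p,[536.4,179.3,z]),1).tolist() for z in(99+98,99+80,99+40)])
E
```

```text
[536.50865453 179.04206258 449.70098991] [-0.27689451  0.4694219   0.11357916]
[0, 0, 0, 0, 0, 0, 0, 0, 2, 3, 7, 8, 8, 9, 12, 15, 22, 20, 21, 21, 21, 22, 22, 22, 21, 21, 19, 18, 17, 15, 9, 8, 12, 15, 15, 14, 11, 9, 0, 0, 0, 0, 0, 0, 1]
[(209, np.int64(411), np.int64(416)), (210, np.int64(410), np.int64(418)), (211, np.int64(410), np.int64(418)), (212, np.int64(411), np.int64(417)), (213, np.int64(416), np.int64(416)), (217, np.int64(408), np.int64(417)), (218, np.int64(408), np.int64(418)), (219, np.int64(407), np.int64(418)), (220, np.int64(407), np.int64(418)), (221, np.int64(407), np.int64(418)), (222, np.int64(407), np.int64(418)), (223, np.int64(407), np.int64(418)), (224, np.int64(407), np.int64(418)), (225, np.int64(406), np.int64(418)), (226, np.int64(406), np.int64(417)), (227, np.int64(406), np.int64(417)), (228, np.int64(406), np.int64(417)), (229, np.int64(406), np.int64(417)), (230, np.int64(406), np.int64(417)), (231, np.int64(406), np.int64(417)), (232, np.int64(406), np.int64(417)), (233, np.int64(406), np.int64(417)), (234, np.int64(406), np.int64(416)), (235, np.int64(406), np.int64(416)), (236, np.int64(407), np.int64(416)), (237, np.int64(409), np.int64(414))]
[[415.4, 210.1], [414.2, 218.3], [411.7, 235.8]]
```

```bash
python3 -c "
from h import *
print(env.job_done())"
```

```text
the job is handed in; nothing more can be done
None
```

The sprinkler is plugged home and locked in the empty riser, with its sleeve up, the gripper clear and the job handed in; the hand-in gave no verdict, so I only have the camera and force readings for this.

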